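# Call the apprentice and point out the next pipe blank and its vice

## Robot

A 6-joint arm with a two-finger parallel gripper is mounted at the origin on the work surface. World frame = base frame: x ahead of the robot, y to its left, z up, the work surface at z = 0. Lengths are in m, angles in rad, forces in N, time in s.
With the tool pointing down it reaches from about 0.375 to 0.975 m from the base axis. Payload 3.8 kg.
Tool frame: the origin (TCP) lies between the finger pads, 19 mm behind the fingertips; this is the grasp point; z points along the fingers, y is the line along which they close (so a half turn about z gives the same grasp; the last joint's range is limited). The gripper opens to 85 mm and grips with 20 to 120 N. Pads are 22 mm wide; open, the fingers measure 114 mm over their backs; the gripper's body (76 mm by 85 mm) begins 54 mm behind the grasp point. The pads swing forward as they close: fully open they stand 13 mm farther back than shut.
Start: joints at [1.209, 0.264, 1.604, -0, 1.274, -0.037], TCP at [0.215, 0.64, 0.25] pointing down, gripper open.
Joint ranges: [-2.63, 2.63], [-0.94, 2.18], [0.31, 2.57], [-1.31, 4.45], [0, 2.66], [-2.55, 2.55]. Speed limits (rad/s): [2.57, 2.57, 3.14, 3.14, 3.14, 3.14].

## Interface

Orientations are given as a rotation vector (axis times angle).
In Python, from workcell import bot gives the robot as it stands.
- The arm moves only by the tool jog_arm, never from a script. Its argument "motion" is a list of rows, each a list of 5 numbers: the opening, from -1 (shut) to 1 (fully open), then the shift along the tool's x, y, z in mm, then the turn about the tool's z in degrees. In form: [[claw, x, y, z, twist], ...]. A call has 1 to 10 rows; each row shifts and turns the commanded pose from where the row before left it, along the tool's axes as they then stand; what a row does not reach is not made up. A row lasts 1/12 s, in which the tool goes at most 41.7 mm and 7.16 degrees, less where a joint would pass 70% of its speed; a pose out of reach is approached as far as the arm can. A call with a gripper value outside its range is refused whole. The fingers move at their own pace and stop on an object; "force" is the grip in N (left out, the last holds). Time passes only in rows, so rows that do not move let the fingers close. It gives the time, the measured TCP pose, the force, the opening and the grip force at its end, in the units of the state.
- bot.read_state(): the state, without advancing time (a new reading comes with each control period).
- bot.read_camera(name): name is "scene" or "top"; returns (picture, depth): 384x512x3 uint8, red, green, blue; 384x512 float32, m along the optical axis (not along the pixel's ray), 0 where there is no reading.
- bot.get_calibration(name): a dict with "vfov" (degrees; the focal length in pixels is half the picture's height over the tangent of half this angle, whatever the lens; pixels are square), "cx", "cy" (the principal point, pixels), "dist" ([k1, k2, p1, p2, k3] as OpenCV has them; the pictures are not rectified), "rvec" (rotation vector, rad) and "tvec" (3), from world to camera coordinates, as OpenCV has them. Camera axes: x right, y down, z forward; pixel columns grow to the right and rows downward; lengths in m; the calibration is good to about 2 mm. A picture is of the moment at which its call begins. get_calibration takes no time and is no camera call.
- bot.finish_job(): hands the job in; it is judged then, once.
The state is a dict: "time": time; "q": joint angles; "joint_vel": joint speeds; "joint_torque": joint torques, N m; "tool_pos": TCP position; "tcp_rot": TCP orientation; "wrist_force": force on the tool from outside, world axes, zero at the start; "torque": the same for the moment, N m; "width": opening from 0.0 (shut) to 1.0 (fully open); "grip_force": force on a finger pad.
Only numpy, scipy, OpenCV 4.12 (cv2) and the standard library are available. Lean on these libraries where they do the work, as an engineer would, in place of code of your own. Each camera call takes 0.05 s, during which the arm holds its last target. There are 200 camera calls.

## Task

Call the apprentice by pressing the red button right down and letting it go, then show the next job by pointing only: point the fingers down at the dark brown blank on the green board, fingertips about two centimetres above the middle of its block, and stay there for two seconds, then point in the same way at the empty vice, over the middle of the gap between its jaws, for two seconds and finish still pointing there. Do not touch, move or pick up any blank, vice or other loose thing on the bench, and do not point at, or pass low over, the other two blanks or the vice that already holds one.

Things in the scene. Friction and masses are not known exactly. Their poses are not given: they have to be found in the camera images.
- call (a joint): press depth of the red call button, m: 0 at rest, 0.006 fully down; a spring pushes it back up, starting at 1.5 N, and 5 N takes it fully down. It moves straight down.
- call_top (a point): centre of the top of the red button cap (36 mm across) (it moves with the cap): 22 mm above the bench at rest. The round grey housing under it is fixed to the bench, 52 mm across and 12 mm high.
- board: green board fixed to the bench, 130 (its x) x 280 (y) x 12 mm thick, the three loose blanks lie on it side by side along its y. Origin: centre of its underside.
- blank_dark: wooden pipe blank: a block 50 (its x) x 42 (y) x 40 mm high with a stub shank 30 x 22 x 22 mm low on its +x side; loose, about 70 g, lying on the green board. Dark brown, nearly black: the one to point at. Origin: centre of the block's underside.
- blank_dark_top (a point): centre of the top face of the dark brown blank's block, 40 mm above the board; z up
- blank_pale: wooden pipe blank: a block 50 (its x) x 42 (y) x 40 mm high with a stub shank 30 x 22 x 22 mm low on its +x side; loose, about 70 g, lying on the green board. Pale yellowish wood. Origin: centre of the block's underside.
- blank_pale_top (a point): centre of the top face of the pale blank's block; z up
- blank_red: wooden pipe blank: a block 50 (its x) x 42 (y) x 40 mm high with a stub shank 30 x 22 x 22 mm low on its +x side; loose, about 70 g, lying on the green board. Stained red. Origin: centre of the block's underside.
- blank_red_top (a point): centre of the top face of the red blank's block; z up
- vice_empty: blue vice, fixed to the bench: base 130 (its x) x 86 (y) mm and 16 mm thick, two upright blue jaws with steel faces, 76 mm wide along y, tops 60 mm above the bench, 45 mm clear gap along x between the faces; screw and cross handle stick out 107 mm to its +x side, lower than the jaws. Origin: centre of its underside. Nothing between its jaws: the one to point at.
- vice_empty_top (a point): middle of the empty vice's jaw gap at the height of the jaw tops, 60 mm above the bench; z up
- vice_busy: blue vice, fixed to the bench: base 130 (its x) x 86 (y) mm and 16 mm thick, two upright blue jaws with steel faces, 76 mm wide along y, tops 60 mm above the bench, 45 mm clear gap along x between the faces; screw and cross handle stick out 107 mm to its +x side, lower than the jaws. Origin: centre of its underside. Holds a pale block that rises 10 mm above its jaws: not to be pointed at.
- vice_busy_top (a point): centre of the top face of the block held in the other vice, 70 mm above the bench; z up
- tin: loose flat round tin, red with a lighter lid, 84 mm across, 32 mm high; leave alone. Origin: centre of its underside.
- driver: loose red-handled screwdriver, about 200 mm long, lying on the bench along its x; leave alone.
- mug: loose white mug, 76 mm across, 85 mm high, handle at its +y; leave alone. Origin: centre of its underside.
- pipe: loose finished tobacco pipe, reddish brown bowl 34 mm across and high, black stem along its +x to 125 mm; leave alone. Origin: centre of the bowl's underside.
Things that resemble listed ones, but are neither listed nor needed, are in the scene too. Leave any turquoise look-alike of the vice_empty alone.

How it is judged:
On the way, in this order (a step that is already met when the one before it is completed fails the run):
1. the red call button is pressed right down (value of joint call above 0.0045 m), for 0.05 s.
2. the fingers point down at the dark blank, just above the middle of its block, for a second and a half (horizontal distance between the grasp point and blank_dark_top below 0.02 m and z of the grasp point in the frame of blank_dark_top between 0.012 and 0.075 m and angle between the grasp point's own z axis and vertical above 2.3 rad and value of joint call below 0.0015 m), for 1.5 s.
3. the fingers point down at the empty vice, just above the middle of its jaw gap, for a second and a half (horizontal distance between the grasp point and vice_empty_top below 0.02 m and z of the grasp point in the frame of vice_empty_top between 0.012 and 0.075 m and angle between the grasp point's own z axis and vertical above 2.3 rad), for 1.5 s.
At the end, for the whole second after the job is handed in: The tool still points down (within 48 degrees) at the empty vice: TCP within 20 mm sideways of the middle of the jaw gap and 12 to 75 mm above the jaw tops, the button up again, the blanks within 10 mm and the other loose things within 30 mm of their starts (all of step 3 and value of joint call below 0.0015 m and distance of each of blank_dark, blank_pale, blank_red from where it was at the start of the episode below 0.01 m and distance of each of tin, driver, mug, pipe from where it was at the start of the episode below 0.03 m); the robot touches nothing.
It fails at once if a blank or a vice is touched (contact force between any of the fingers, the arm and blank_dark above 0.3 N or contact force between any of the fingers, the arm and blank_pale above 0.3 N or contact force between any of the fingers, the arm and blank_red above 0.3 N or contact force between any of the fingers, the arm and vice_empty above 0.3 N or contact force between any of the fingers, the arm and vice_busy above 0.3 N).
It fails at once if a blank is moved more than 10 mm (or lifted) (distance of any of blank_dark, blank_pale, blank_red from where it was at the start of the episode above 0.01 m).
It fails at once if another loose thing is touched (contact force between any of the fingers, the arm and tin above 0.5 N or contact force between any of the fingers, the arm and driver above 0.5 N or contact force between any of the fingers, the arm and mug above 0.5 N or contact force between any of the fingers, the arm and pipe above 0.5 N).
It fails at once if another loose thing is moved more than 30 mm (distance of any of tin, driver, mug, pipe from where it was at the start of the episode above 0.03 m).
It fails at once if the tool points at a wrong blank or the occupied vice (tool point within 20 mm sideways and less than 60 mm above its top) ((horizontal distance between the grasp point and blank_pale_top below 0.02 m and z of the grasp point in the frame of blank_pale_top between -0.05 and 0.06 m) or (horizontal distance between the grasp point and blank_red_top below 0.02 m and z of the grasp point in the frame of blank_red_top between -0.05 and 0.06 m) or (horizontal distance between the grasp point and vice_busy_top below 0.02 m and z of the grasp point in the frame of vice_busy_top between -0.05 and 0.06 m)).
It also fails if it takes over 51 s, if anything falls off the work surface, if the arm or the gripper's body presses on something with over 40 N, if the wrist force passes 120 N, or if a joint passes its speed limit or range.

## Working session

There is one attempt and no reset: what is moved stays moved. The work goes in short steps, Python scripts to look and compute and a tool call to move; the robot and the scene stay as the last step left them, time stands still between calls to the robot, and variables do not carry over. Pictures are saved under pics/ and viewed, at most 10 in all, crops included, and the job is handed in when it is done.

Besides the shell and the picture viewer there is one more tool, called after "Request:" in YAML: its name, and indented under it one key for each argument. jog_arm: Moves the arm, as the interface text tells. Its arguments: {"type":"object","properties":{"motion":{"type":"array"},"force":{"type":"number"}},"required":["motion"]}

```bash
mkdir -p pics; cat > h.py <<'E'
import numpy as np, cv2
from workcell import bot
def px2w(name,depth,pts):
    c=bot.get_calibration(name); h=depth.shape[0]; f=h/2/np.tan(np.radians(c["vfov"])/2)
    K=np.array([[f,0,c["cx"]],[0,f,c["cy"]],[0,0,1]]); R=cv2.Rodrigues(np.array(c["rvec"],float))[0]; t=np.array(c["tvec"],float).ravel()
    out=[]
    for u,v in pts:
        n=cv2.undistortPoints(np.array([[[u,v]]],float),K,np.array(c["dist"],float)).ravel()
        p=depth[max(0,int(v)-1):int(v)+2,max(0,int(u)-1):int(u)+2]; p=p[p>0]
        z=np.median(p) if p.size else np.nan
        out.append(R.T@(np.array([n[0],n[1],1])*z-t))
    return np.array(out)
E
python3 - <<'E'
from h import *
for n in("top","scene"):
    im,d=bot.read_camera(n); np.savez(n+'0.npz',im=im,d=d)
    cv2.imwrite(f'pics/{n}0.png',cv2.resize(im[:,:,::-1],(800,600),interpolation=cv2.INTER_CUBIC))
s=bot.read_state();print(s)
E
```

```text
{'time': 0.1, 'q': array([ 1.20911182e+00,  2.64683840e-01,  1.60526144e+00, -2.82828490e-05,
        1.27369723e+00, -3.68920172e-02]), 'joint_vel': array([-0.00070678, -0.00044407, -0.00379419, -0.00134657,  0.001498  ,
       -0.00144331]), 'joint_torque': array([-2.76640758e-04, -5.16707397e+01, -3.68590772e+01, -1.28718625e-04,
        6.33947086e-03,  4.63176846e-06]), 'tool_pos': array([0.21518183, 0.63911533, 0.24876946]), 'tcp_rot': array([-0.50786887, -3.09988394,  0.00316421]), 'wrist_force': array([0.44422922, 0.17087335, 0.73228766]), 'torque': array([ 0.00899921, -0.01050291,  0.05186467]), 'grip_force': 0.0, 'width': 0.999541263828735}
```

View pics/top0.png

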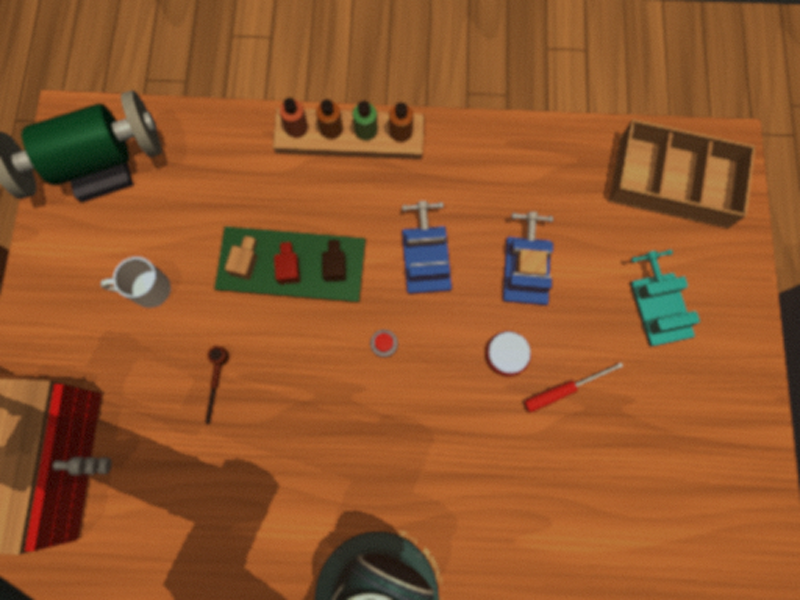

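View pics/scene0.png

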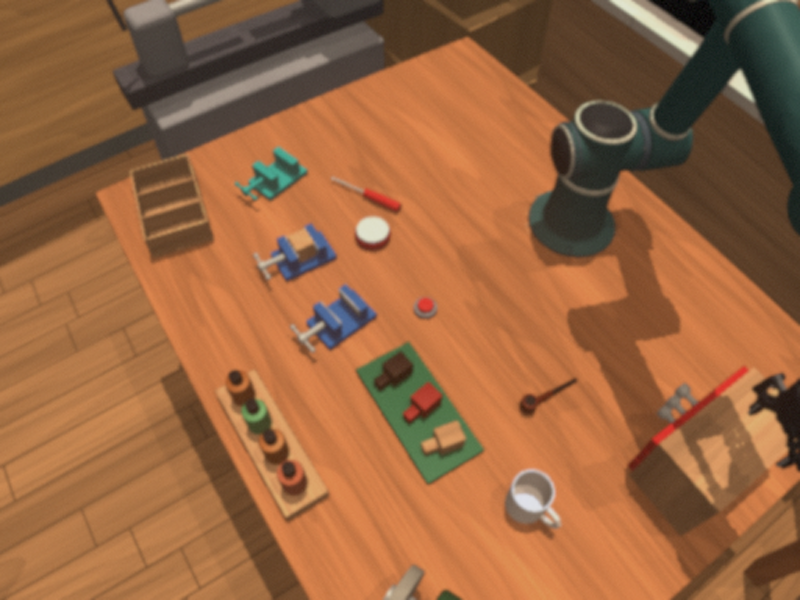

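The top view shows the button at (384,343), the dark blank's block at (334,268), the empty vice's gap at (428,256) and the busy vice's block at (533,262). The turquoise look-alike is at right. I'll convert these to world positions and check them against the scene view.

```bash
python3 - <<'E'
from h import *
np.set_printoptions(precision=4,suppress=True)
T=dict(button=(384,343),dark=(334,268),red=(287,269),pale=(239,264),jawnear=(430,269),jawfar=(426,239),busy=(533,262),pipe=(218,355),mug=(137,272),tin=(509,350),box=(20,450),clamp=(90,466))
S=dict(button=(426,306),dark=(397,367),red=(425,399),jawnear=(354,299),jawfar=(327,317),clamp=(680,398),box=(720,400),grip=(785,405),tin=(373,231))
for n,D in(("top",T),("scene",S)):
    z=np.load(n+'0.npz'); 
    for (k,p),w in zip(D.items(),px2w(n,z['d'],np.array(list(D.values()))/1.5625)): print(n,k,w)
for n,crop in(("top",(185,120,130,120)),):
    x,y,w,h=crop; cv2.imwrite('pics/crop.png',cv2.resize(np.load(n+'0.npz')['im'][y:y+h,x:x+w,::-1],None,fx=5,fy=5,interpolation=cv2.INTER_CUBIC))
E
```

```text
top button [0.4398 0.0083 0.0225]
top dark [0.5728 0.1077 0.0519]
top red [0.5672 0.1954 0.0514]
top pale [0.5733 0.2859 0.0508]
top jawnear [ 0.5762 -0.0717  0.0594]
top jawfar [ 0.6345 -0.0624  0.0603]
top busy [ 0.5943 -0.2612  0.0709]
top pipe [0.4027 0.3108 0.0347]
top mug [0.5572 0.4851 0.0235]
top tin [ 0.4347 -0.2233  0.032 ]
top box [0.2215 0.5613 0.1719]
top clamp [0.2    0.4811 0.1028]
scene button [0.4448 0.0157 0.0218]
scene dark [0.5865 0.1166 0.0506]
scene red [0.5795 0.2042 0.0507]
scene jawnear [ 0.5764 -0.0637  0.0584]
scene jawfar [ 0.6467 -0.0557  0.0596]
scene clamp [0.2133 0.4938 0.1345]
scene box [0.1772 0.5428 0.1693]
scene grip [0.2442 0.6176 0.3703]
scene tin [ 0.4336 -0.2168  0.0316]
```

View pics/crop.png

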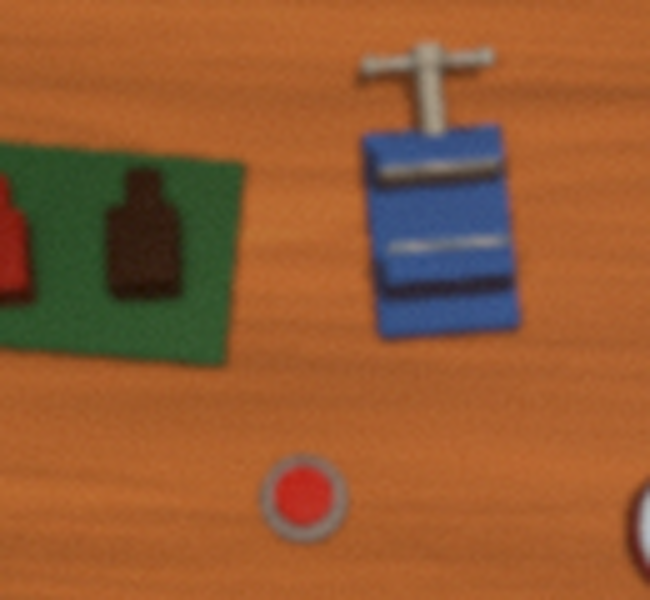

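The two cameras agree to under 15 mm. My working estimates are button (0.442,0.012), dark blank (0.580,0.112) and vice gap (0.610,-0.062). I'll shut the claw, lift, then travel to above the button.

Request:
jog_arm:
  motion:
    - [-1,0,0,-30,0]
    - [-1,0,0,-30,0]
    - [-1,-17.3,-21.8,0,0]
    - [-1,-17.3,-21.8,0,0]
    - [-1,-17.3,-21.8,0,0]
    - [-1,-17.3,-21.8,0,0]
    - [-1,-17.3,-21.8,0,0]
    - [-1,-17.3,-21.8,0,0]
    - [-1,-17.3,-21.8,0,0]
    - [-1,-17.3,-21.8,0,0]

```text
time: 0.93
tool_pos: [0.2909, 0.4287, 0.3094]
tcp_rot: [-0.508, -3.1, 0.001]
wrist_force: [0.9, -0.1, -0.5]
width: -0.002
grip_force: 0.0
```

Request:
jog_arm:
  motion:
    - [-1,-17.3,-21.8,0,0]
    - [-1,-17.3,-21.8,0,0]
    - [-1,-17.3,-21.8,0,0]
    - [-1,-17.3,-21.8,0,0]
    - [-1,-17.3,-21.8,0,0]
    - [-1,-17.3,-21.8,0,0]
    - [-1,-17.3,-21.8,0,0]
    - [-1,-17.3,-21.8,0,0]
    - [-1,-17.3,-21.8,0,0]
    - [-1,-17.3,-21.8,0,0]

```text
time: 1.77
tool_pos: [0.3852, 0.167, 0.3096]
tcp_rot: [-0.508, -3.1, 0.0]
wrist_force: [0.1, -0.1, -0.1]
width: 0.001
grip_force: 0.0
```

Request:
jog_arm:
  motion:
    - [-1,-17.3,-21.8,0,0]
    - [-1,-17.3,-21.8,0,0]
    - [-1,-17.3,-21.8,0,0]
    - [-1,-17.3,-21.8,0,0]
    - [-1,-17.3,-21.8,0,0]
    - [-1,-17.3,-21.8,0,0]
    - [-1,0,0,30,0]
    - [-1,0,0,30,0]
    - [-1,0,0,30,0]
    - [-1,0,0,0,0]

```text
time: 2.6
tool_pos: [0.4371, 0.0111, 0.2133]
tcp_rot: [-0.507, -3.088, 0.003]
wrist_force: [-0.4, -0.2, -0.4]
width: -0.0
grip_force: 0.0
```

Request:
jog_arm:
  motion:
    - [-1,0,0,30,0]
    - [-1,0,0,30,0]
    - [-1,0,0,30,0]
    - [-1,0,0,30,0]
    - [-1,0,0,10,0]
    - [-1,0,0,0,0]
    - [-1,0,0,0,0]

```text
time: 3.18
tool_pos: [0.4426, 0.0115, 0.091]
tcp_rot: [0.508, 3.1, 0.0]
wrist_force: [0.3, 0.5, 0.7]
width: 0.001
grip_force: 0.0
```

```bash
python3 - <<'E'
from h import *
print(bot.read_state()['tool_pos'])
o=[]
for n,(x,y,w,h) in(("scene",(212,135,120,120)),("top",(185,150,120,120))):
    im,d=bot.read_camera(n); np.savez(n+'1.npz',im=im,d=d)
    o.append(cv2.resize(im[y:y+h,x:x+w,::-1],(400,400),interpolation=cv2.INTER_CUBIC))
cv2.imwrite('pics/b1.png',np.hstack(o))
E
```

```text
[0.44257478 0.01145979 0.09099605]
```

View pics/b1.png

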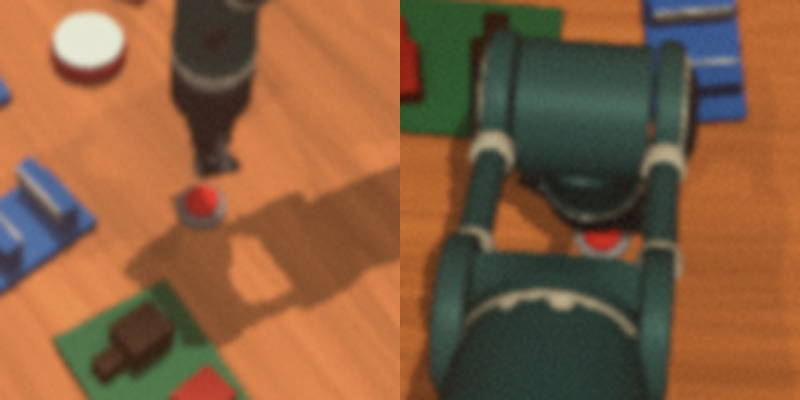

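In the scene crop (left) the fingertips sit at about (215,165), just above the red cap at (202,200). I'll project the known fingertip position to check for camera bias.

```bash
python3 - <<'E'
from h import *
c=bot.get_calibration("scene"); f=192/np.tan(np.radians(c["vfov"])/2)
K=np.array([[f,0,c["cx"]],[0,f,c["cy"]],[0,0,1]])
P=np.array([[.4426,.0115,.072],[.4426,.0115,.091],[.4426,.0115,.022],[.4398,.0083,.022],[.4448,.0157,.022]])
p=cv2.projectPoints(P,np.array(c["rvec"],float),np.array(c["tvec"],float),K,np.array(c["dist"],float))[0].reshape(-1,2)
print((p-[212,135])*400/120)
for n in("top","scene"):
    z=np.load(n+'0.npz');im=z['im'].astype(int);q=px2w(n,z['d'],[(246,219.5) if n=="top" else (272.6,196)])
    m=(im[...,0]>150)&(im[...,1]<70)&(im[...,2]<70)
    u0,v0=(246,219) if n=="top" else (272,196)
    v,u=np.nonzero(m[v0-15:v0+15,u0-15:u0+15]); u=u.mean()+u0-15;v=v.mean()+v0-15
    print(n,u,v,px2w(n,z['d'],[(u,v)]))
E
```

```text
[[203.57222865 171.38809713]
 [204.38118402 160.53633423]
 [201.52760788 198.7637968 ]
 [201.99217456 195.27970557]
 [202.1093787  202.68072543]]
top 245.15841584158414 218.65346534653466 [[0.44214568 0.01011158 0.02305061]]
scene 271.7708333333333 195.08333333333334 [[0.44608267 0.0123491  0.02324438]]
```

The button is at (0.444,0.011), within 2 mm of where the tool is. Pressing now.

Request:
jog_arm:
  motion:
    - [-1,0,0,20,0]
    - [-1,0,0,15,0]
    - [-1,0,0,10,0]
    - [-1,0,0,3,0]
    - [-1,0,0,2,0]
    - [-1,0,0,2,0]
    - [-1,0,0,2,0]
    - [-1,0,0,0,0]
    - [-1,0,0,0,0]

```text
time: 4.03
tool_pos: [0.4426, 0.0114, 0.0367]
tcp_rot: [0.508, 3.099, 0.0]
wrist_force: [-0.4, -0.4, 2.9]
width: -0.001
grip_force: 1.8
```

Request:
jog_arm:
  motion:
    - [-1,0,0,2,0]
    - [-1,0,0,2,0]
    - [-1,0,0,0,0]
    - [-1,0,0,0,0]
    - [-1,0,0,0,0]

```text
time: 4.45
tool_pos: [0.4428, 0.0114, 0.0344]
tcp_rot: [0.508, 3.1, 0.0]
wrist_force: [-8.8, 0.5, 24.1]
width: 0.0
grip_force: 11.9
```

Bottomed out at 24 N. Next I release, lift and move over the dark blank.

Request:
jog_arm:
  motion:
    - [-1,0,0,-10,0]
    - [-1,0,0,-30,0]
    - [-1,0,0,-30,0]
    - [-1,0,0,-30,0]
    - [-1,0,0,-30,0]
    - [-1,0,0,0,0]

```text
time: 4.95
tool_pos: [0.4467, 0.0112, 0.1685]
tcp_rot: [0.506, 3.088, 0.003]
wrist_force: [0.7, 0.0, -0.1]
width: 0.001
grip_force: 0.0
```

Request:
jog_arm:
  motion:
    - [-1,-14.3,19.9,0,0]
    - [-1,-14.3,19.9,0,0]
    - [-1,-14.3,19.9,0,0]
    - [-1,-14.3,19.9,0,0]
    - [-1,-14.3,19.9,0,0]
    - [-1,-14.3,19.9,0,0]
    - [-1,-14.3,19.9,0,0]
    - [-1,0,0,0,0]
    - [-1,0,0,0,0]

```text
time: 5.7
tool_pos: [0.5817, 0.112, 0.161]
tcp_rot: [-0.506, -3.1, 0.001]
wrist_force: [-0.3, -0.4, -0.2]
width: 0.002
grip_force: 0.0
```

```bash
python3 - <<'E'
from h import *
s=bot.read_state();print(s['time'],s['tool_pos'],s['wrist_force'])
im,d=bot.read_camera("scene"); x,y,w,h=190,160,133,100
cv2.imwrite('pics/d1.png',cv2.resize(im[y:y+h,x:x+w,::-1],(798,600),interpolation=cv2.INTER_CUBIC))
# top faces by height from the first pictures: dark block & empty vice, world points
for n in("top","scene"):
    z=np.load(n+'0.npz');im0=z['im'].astype(int)
    v,u=np.mgrid[0:384,0:512]; c=bot.get_calibration(n); f=192/np.tan(np.radians(c["vfov"])/2)
    K=np.array([[f,0,c["cx"]],[0,f,c["cy"]],[0,0,1]]);R=cv2.Rodrigues(np.array(c["rvec"],float))[0]
    nn=cv2.undistortPoints(np.stack([u,v],-1).reshape(-1,1,2).astype(float),K,np.array(c["dist"],float)).reshape(-1,2)
    W=((np.c_[nn,np.ones(len(nn))]*z['d'].reshape(-1,1))-np.array(c["tvec"],float).ravel())@R
    for k,(cx,cy),lo,hi in(("dark",(.58,.112),.046,.06),("vice",(.61,-.062),.054,.066)):
        m=(abs(W[:,0]-cx)<.06)&(abs(W[:,1]-cy)<.045)&(W[:,2]>lo)&(W[:,2]<hi)
        P=W[m];print(n,k,m.sum(),np.percentile(P,3,0)[:2],np.percentile(P,97,0)[:2],cv2.minAreaRect((P[:,:2]*1000).astype(np.float32)))
E
```

```text
5.7 [0.58173532 0.11199589 0.16103032] [-0.27871645 -0.38603855 -0.17953952]
top dark 243 [0.55727848 0.09015229] [0.6050287  0.12938526] ((581.5956420898438, 110.56061553955078), (50.65896987915039, 41.490604400634766), 3.898017168045044)
top vice 402 [ 0.56463912 -0.10278727] [ 0.65369541 -0.02842534] ((609.4795532226562, -65.94911193847656), (91.52859497070312, 74.7883529663086), 6.8955864906311035)
scene dark 203 [0.55804261 0.09071965] [0.60579371 0.13038496] ((581.3350830078125, 110.24272918701172), (51.04254913330078, 42.1629524230957), 3.566755533218384)
scene vice 291 [ 0.56530615 -0.1019888 ] [ 0.65591591 -0.02730024] ((609.4052124023438, -66.27421569824219), (92.22032928466797, 76.2599868774414), 7.143412113189697)
```

View pics/d1.png

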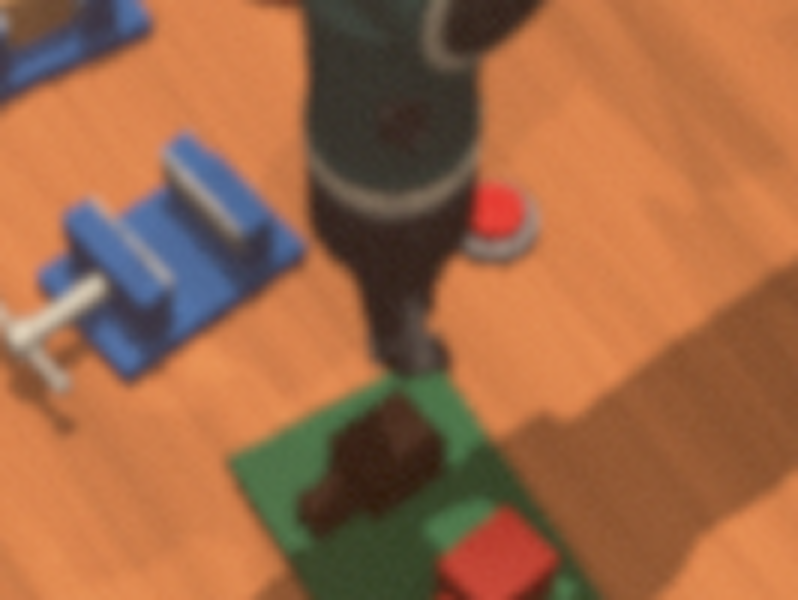

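The crop shows the fingers directly above the dark block at (390,450), and the button is up at (497,212). The depth fit gives dark (0.5815,0.1105) and vice (0.6095,-0.066). Descending 69 mm and holding.

Request:
jog_arm:
  motion:
    - [-1,0,-1,20,0]
    - [-1,0,0,20,0]
    - [-1,0,0,15,0]
    - [-1,0,0,10,0]
    - [-1,0,0,4,0]
    - [-1,0,0,0,0]
    - [-1,0,0,0,0]
    - [-1,0,0,0,0]
    - [-1,0,0,0,0]
    - [-1,0,0,0,0]

```text
time: 6.58
tool_pos: [0.5817, 0.1106, 0.0941]
tcp_rot: [0.508, 3.098, 0.001]
wrist_force: [-0.8, -1.2, 0.2]
width: -0.006
grip_force: 0.0
```

Request:
jog_arm:
  motion:
    - [-1,0,0,0,0]
    - [-1,0,0,0,0]
    - [-1,0,0,0,0]
    - [-1,0,0,0,0]
    - [-1,0,0,0,0]
    - [-1,0,0,0,0]
    - [-1,0,0,0,0]
    - [-1,0,0,0,0]
    - [-1,0,0,0,0]
    - [-1,0,0,0,0]

```text
time: 7.42
tool_pos: [0.5809, 0.1105, 0.0929]
tcp_rot: [-0.508, -3.1, 0.0]
wrist_force: [0.0, 0.3, 0.1]
width: -0.002
grip_force: 0.0
```

Request:
jog_arm:
  motion:
    - [-1,0,0,0,0]
    - [-1,0,0,0,0]
    - [-1,0,0,0,0]
    - [-1,0,0,0,0]
    - [-1,0,0,0,0]
    - [-1,0,0,0,0]
    - [-1,0,0,0,0]
    - [-1,0,0,0,0]
    - [-1,0,0,0,0]
    - [-1,0,0,0,0]

```text
time: 8.25
tool_pos: [0.581, 0.1105, 0.093]
tcp_rot: [0.508, 3.1, 0.0]
wrist_force: [-0.6, 0.2, 0.8]
width: -0.002
grip_force: 0.0
```

Request:
jog_arm:
  motion:
    - [-1,0,0,0,0]
    - [-1,0,0,0,0]
    - [-1,0,0,0,0]
    - [-1,0,0,0,0]
    - [-1,0,0,0,0]
    - [-1,0,0,-25,0]
    - [-1,0,0,-25,0]
    - [-1,0,0,-20,0]
    - [-1,0,0,0,0]

```text
time: 9.0
tool_pos: [0.5843, 0.111, 0.1683]
tcp_rot: [0.507, 3.092, 0.004]
wrist_force: [0.7, -0.1, 1.1]
width: 0.001
grip_force: 0.0
```

Request:
jog_arm:
  motion:
    - [-1,-11.9,-22.6,0,0]
    - [-1,-11.9,-22.6,0,0]
    - [-1,-11.9,-22.6,0,0]
    - [-1,-11.9,-22.6,0,0]
    - [-1,-11.9,-22.6,0,0]
    - [-1,-11.9,-22.6,0,0]
    - [-1,-11.9,-22.6,0,0]
    - [-1,0,0,0,0]
    - [-1,0,0,0,0]
    - [-1,0,0,0,0]

```text
time: 9.83
tool_pos: [0.6088, -0.0657, 0.1621]
tcp_rot: [-0.509, -3.099, -0.001]
wrist_force: [0.8, 1.2, 0.1]
width: -0.002
grip_force: 0.0
```

Request:
jog_arm:
  motion:
    - [-1,0,0,20,0]
    - [-1,0,0,20,0]
    - [-1,0,0,13,0]
    - [-1,0,0,8,0]
    - [-1,0,0,2,0]
    - [-1,0,0,0,0]
    - [-1,0,0,0,0]
    - [-1,0,0,0,0]
    - [-1,0,0,0,0]
    - [-1,0,0,0,0]

```text
time: 10.67
tool_pos: [0.6101, -0.0662, 0.101]
tcp_rot: [0.508, 3.099, 0.0]
wrist_force: [-0.6, -0.9, 0.7]
width: -0.004
grip_force: 0.0
```

Request:
jog_arm:
  motion:
    - [-1,0,0,0,0]
    - [-1,0,0,0,0]
    - [-1,0,0,0,0]
    - [-1,0,0,0,0]
    - [-1,0,0,0,0]
    - [-1,0,0,0,0]
    - [-1,0,0,0,0]
    - [-1,0,0,0,0]
    - [-1,0,0,0,0]
    - [-1,0,0,0,0]

```text
time: 11.5
tool_pos: [0.6094, -0.066, 0.1]
tcp_rot: [-0.508, -3.1, 0.0]
wrist_force: [-0.7, -0.1, -0.2]
width: -0.003
grip_force: 0.0
```

Request:
jog_arm:
  motion:
    - [-1,0,0,0,0]
    - [-1,0,0,0,0]
    - [-1,0,0,0,0]
    - [-1,0,0,0,0]
    - [-1,0,0,0,0]
    - [-1,0,0,0,0]
    - [-1,0,0,0,0]
    - [-1,0,0,0,0]
    - [-1,0,0,0,0]
    - [-1,0,0,0,0]

```text
time: 12.33
tool_pos: [0.6094, -0.066, 0.1]
tcp_rot: [0.508, 3.1, 0.0]
wrist_force: [-0.5, 0.1, 0.7]
width: 0.002
grip_force: 0.0
```

Request:
jog_arm:
  motion:
    - [-1,0,0,0,0]
    - [-1,0,0,0,0]
    - [-1,0,0,0,0]
    - [-1,0,0,0,0]
    - [-1,0,0,0,0]

```text
time: 12.75
tool_pos: [0.6094, -0.066, 0.1]
tcp_rot: [0.508, 3.1, -0.0]
wrist_force: [-0.6, -1.1, 0.3]
width: -0.004
grip_force: 0.0
```

```bash
python3 - <<'E'
from h import *
im,d=bot.read_camera("scene"); x,y,w,h=150,140,176,132
cv2.imwrite('pics/v1.png',cv2.resize(im[y:y+h,x:x+w,::-1],(800,600),interpolation=cv2.INTER_CUBIC))
E
```

```text
(no output)
```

View pics/v1.png

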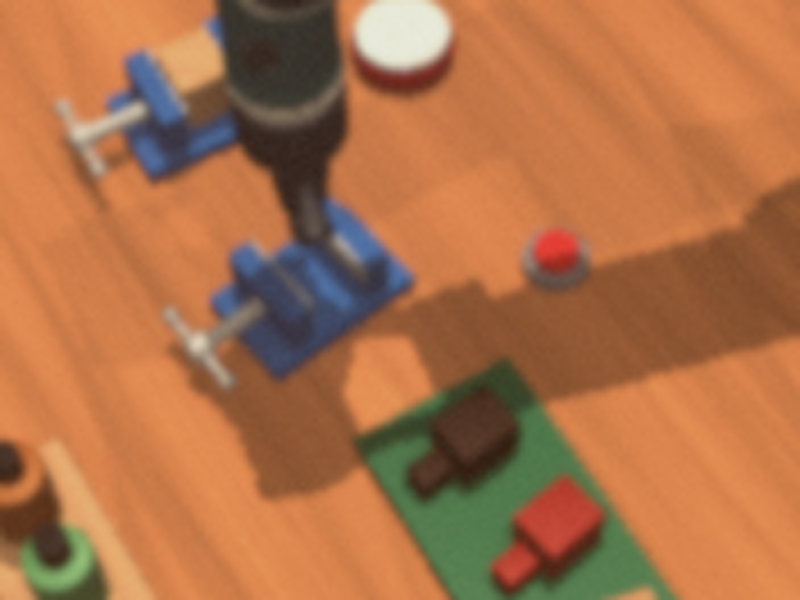

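The fingertips at (315,235) are over the empty vice's jaw gap, the button is up at (556,250), and the blanks in view have not moved. Handing in.

```bash
python3 -c "
from workcell import bot
print(bot.finish_job())"
```

```text
the job is handed in; nothing more can be done
None
```

The job is handed in: I pressed the red button right down and released it, pointed at the dark blank for about two seconds, then at the empty vice for about two seconds, and finished still pointing there; the hand-in returned no verdict.

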